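# Hold a stage bracket against the sprung fence of a jig

## Task

On the microscope bench, pick up the longer of the two dark metal angle brackets and lay it flat on the bed of the blue jig, between the rails, a little short of the sprung fence, with its upright plate at the end away from the fence. Then slide it, flat and square, so that the free end of its foot pushes the fence back until the fence's face is level with the two black pins on the rails (a steady 8 N or so), never as far as the end of the fence's travel, and finish there, still holding and pressing it so that a colleague can put in the screws. Leave the other loose things where they are.

Things in the scene. Friction and masses are not known exactly. Their poses are not given: they have to be found in the camera images.
- bracket: Long dark angle bracket: flat foot 90 (x) x 60 (y) x 8 (z) mm; from one end stands a plate 12 mm thick, 44 mm wide (y), top 48 mm above the underside. Four bright holes in the foot. Origin: centre of the foot's underside, z up. +x points along the foot away from the plate: free end at x = +45 mm, plate from x = -45 to -33 mm. Loose, 0.13 to 0.27 kg. Starts on its foot, left or right of the jig.
- web (a point): Centre of the top edge of the long bracket's upright plate, 39 mm behind (-x) the bracket's origin and 48 mm above its underside: the place to grip, fingers closing along the bracket's x over the 12 mm thickness.
- jig: Blue jig, fixed; position and yaw vary. Bed 250 (x) x 110 (y) mm, 12 mm thick. Two steel rails along x: 70 mm apart inside, 10 mm wide, 12 mm above the bed, x = -125 to +75 mm; the lane between is open at the -x end. At x = 101 to 125 mm a fixed steel housing, top 46 mm above the bench, carries the fence. Origin: centre of underside, on the bench. +x: pressing direction, towards the fence.
- bed (a point): The point on the bed's upper face over the jig's origin, 12 mm above the bench, axes as the jig's: the lane's centre line is its x axis.
- fence: Sprung fence with a black rubber face 60 mm wide (y), 30 mm tall, 2 to 32 mm above the bed. Origin: centre of its front surface, facing the jig's -x, 17 mm above the bed; axes as the jig's. It slides along jig x: origin at jig x = +50 mm at rest, stop at +75 mm. Spring 0.8 N per mm, no preload: 8 N at x = +60 mm, level with the two black pins (6 mm thick, on the rails, tops 24 mm above the bed).
- spare: The short spare bracket, the same shape but with a foot only 56 mm long and two holes. Origin: centre of its underside. Not for this job; leave it.
- objective: Microscope objective lens, dark, 32 mm across and 45 mm tall, upright. Origin at its underside. Leave it.
- screwdriver: Screwdriver, 170 mm, lying on the bench. Leave it.
- tape: Roll of white tape, 56 mm across, 19 mm tall. Leave it.
- jar: White screw-cap jar, 48 mm across, 60 mm tall. Leave it.
There are look-alikes about, which are no part of the job. What is shaped like the bracket but yellow is not meant.

How it is judged:
By the outcome, as a careful person would: the job done as asked, in the order asked, and still so for the second after the job is handed in, while the arm keeps its last pose, push and grip.
It also fails if it takes over 45 s, if anything falls off the work surface, if the arm or the gripper's body presses on something with over 40 N, if the wrist force passes 120 N, or if a joint passes its speed limit or range.

## Robot

A 6-joint arm with a two-finger parallel gripper is mounted at the origin on the work surface. World frame = base frame: x ahead of the robot, y to its left, z up, the work surface at z = 0. Lengths are in m, angles in degrees, forces in N, time in s.
With the tool pointing down it reaches from about 0.275 to 0.75 m from the base axis. Payload 10.2 kg.
Tool frame: the origin (TCP) lies on the centre line of the jaws, within the pads' length; the fingertips stand 19 mm ahead of it and the grasp point (between the pads) is the TCP (manip.tip_reach is the distance from the TCP to the fingertips, in m); z points along the fingers, y is the direction in which the jaws open and shut (so a half turn about z gives the same grasp; the last joint's range is limited). The gripper opens to 85 mm and grips with 20 to 120 N. Pads are 22 mm wide; open, the fingers measure 114 mm over their backs; the gripper's body (76 mm by 85 mm) begins 54 mm behind the grasp point. The pads swing forward as they close: fully open they stand 13 mm farther back than shut.
Start: joints at [-12.8, 17.928, 85.812, -0, 76.261, -12.8], TCP at [0.525, -0, 0.25] pointing down, gripper open.
Joint ranges: [-168.41, 168.41], [-55.51, 124.54], [10.69, 146.95], [-70.63, 250.63], [1, 178], [-165.06, 165.06]. Speed limits (degrees/s): [136.94, 136.94, 172.46, 180, 180, 180].

## Interface

Orientations are given as a 3x3 rotation matrix whose columns are the frame's x, y, z axes.
In Python, from workcell import readout, vision, manip gives the robot as it stands.
- The arm moves only by the tool step_arm, never from a script. Its argument "increments" is a list of rows, each a list of 2 entries, a list of its own where there are three numbers: the shift along the tool's x, y, z in m, then the turn about the tool's z in rad. A call has 1 to 10 rows; each row is the pose to reach, as a shift and turn from the pose measured when the call began, along the tool's axes at that moment; what a row does not reach only later rows make up. A row lasts 1/10 s, in which the tool goes at most 50 mm and 8.59 degrees, less where a joint would pass 70% of its speed; a pose out of reach is approached as far as the arm can. A call with a gripper value outside its range is refused whole. "fingers" is the closure, from 0 (fully open) to 1 (shut), set as the call begins (left out, the last holds). The fingers move at their own pace and stop on an object; "squeeze" is the grip in N (left out, the last holds). Time passes only in rows, so rows that repeat a pose let the fingers close. It gives the time, the measured TCP pose, the force and the opening at its end, in the units of the state.
- readout.observe(): the state, without advancing time (a new reading comes with each control period).
- vision.capture(name): name is "scene" or "side" or "wrist"; returns (picture, depth): 480x640x3 uint8, red, green, blue; 480x640 float32, m along the optical axis (not along the pixel's ray), 0 where there is no reading.
- vision.calibration(name): a dict with "fx", "fy", "cx", "cy" (pixels), "extrinsics" (4x4, takes a point from world to camera coordinates). Camera axes: x right, y down, z forward; pixel columns grow to the right and rows downward; lengths in m; the calibration is good to about 2 mm. A picture is of the moment at which its call begins: read the wrist's pose just before it. calibration takes no time and is no camera call; for the wrist camera it gives the pose at the moment of the call.
- manip.job_done(): hands the job in, once; it reports no verdict.
The state is a dict: "clock": time; "q": joint angles; "joint_velocities": joint speeds; "joint_torque": joint torques, N m; "eef_pos": TCP position; "orientation": TCP orientation; "contact_force": force on the tool from outside, world axes, zero at the start; "ft_torque": the same for the moment, N m; "gripper_width": finger opening in m.
Only numpy, scipy, OpenCV 4.12 (cv2) and the standard library are available. Lean on these libraries where they do the work, as an engineer would, in place of code of your own. Each camera call takes 0.05 s, during which the arm holds its last target. There are 200 camera calls.

## Working session

There is one attempt and no reset: what is moved stays moved. The work goes in short steps, Python scripts to look and compute and a tool call to move; the robot and the scene stay as the last step left them, time stands still between calls to the robot, and variables do not carry over. Pictures are saved under pics/ and viewed, about 8 in all and at most 12, crops included, and the job is handed in when it is done.

Besides the shell and the picture viewer there is one more tool, called as name([rows], argument=value, ...), one row to a line, values as JSON. step_arm: Moves the arm, as the interface text tells. Its arguments: {"type":"object","properties":{"increments":{"type":"array"},"fingers":{"type":"number"},"squeeze":{"type":"number"}},"required":["increments"]}

```bash
mkdir -p pics; python3 - <<'E'
from workcell import readout, vision, manip
import cv2, numpy as np
s=readout.observe(); print(s['clock'],s['eef_pos'],s['orientation'],s['gripper_width'],s['contact_force'],manip.tip_reach)
for n in ("scene","side","wrist"):
    c=vision.calibration(n); p,d=vision.capture(n)
    np.savez(f"{n}0.npz",p=p,d=d,K=[c['fx'],c['fy'],c['cx'],c['cy']],E=c['extrinsics'])
    cv2.imwrite(f"pics/{n}0.png",p[:,:,::-1]); print(n,c['fx'],c['cx'],c['cy'],np.round(np.linalg.inv(c['extrinsics']),3).tolist())
E
```

```text
0.0 [5.24775143e-01 3.67270145e-05 2.49727343e-01] [[-1.19280844e-05  9.99999199e-01 -1.26593388e-03]
 [ 9.99999963e-01  1.22733216e-05  2.72706088e-04]
 [ 2.72721406e-04 -1.26593058e-03 -9.99999162e-01]] 0.08526344679988723 [0.16056358 0.44184486 0.28386267] 0.019
scene 508.52167352934464 319.60113082516426 243.09035950103188 [[0.244, 0.777, -0.58, 1.319], [0.97, -0.194, 0.148, -0.194], [0.003, -0.599, -0.801, 1.091], [0.0, 0.0, 0.0, 1.0]]
side 512.7473384326564 310.9662022217351 242.76608845673104 [[-0.999, -0.026, 0.031, 0.516], [-0.041, 0.619, -0.784, 0.91], [0.002, -0.785, -0.619, 0.794], [0.0, 0.0, 0.0, 1.0]]
wrist 423.1550183631815 317.6134751769903 233.0159325381299 [[1.0, 0.0, -0.001, 0.524], [-0.0, -0.953, -0.303, 0.078], [-0.001, 0.303, -0.953, 0.372], [0.0, 0.0, 0.0, 1.0]]
```

View pics/scene0.png

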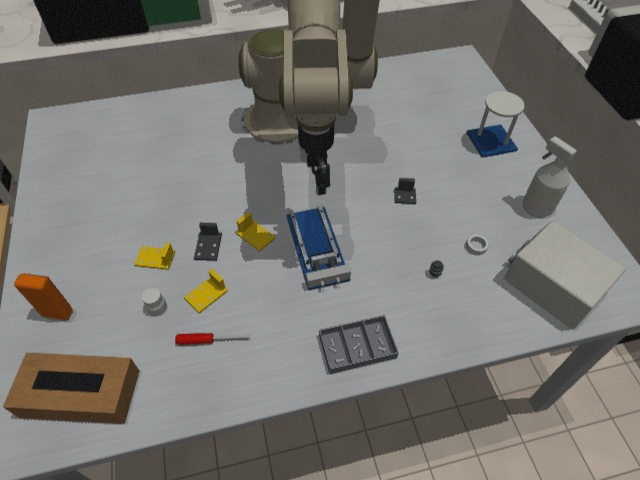

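View pics/side0.png

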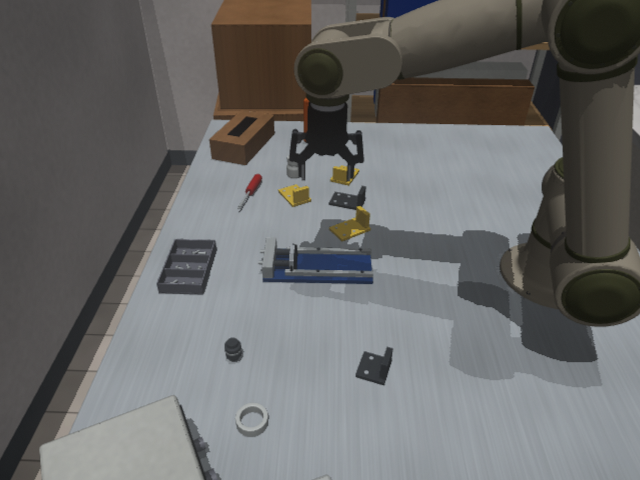

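Scene shows the long bracket (four holes) at about (208,242) px, plate toward the robot at (208,229). The jig is at (318,248) with the fence and housing at (325,270). The spare is at (405,190), and yellow look-alikes sit beside the bracket at (255,232) and (207,290). Side view agrees: bracket (348,198), jig (318,265) with the housing at left.

```bash
cat > h.py <<'E'
import numpy as np, cv2
def load(n,t=0):
    f=np.load(f"{n}{t}.npz"); return f['p'],f['d'],f['K'],f['E']
def cloud(n,t=0):
    p,d,K,E=load(n,t); v,u=np.mgrid[:480,:640]
    c=np.stack([(u-K[2])/K[0]*d,(v-K[3])/K[1]*d,d,np.ones_like(d)],-1)
    w=c@np.linalg.inv(E).T; w[d<=0]=np.nan; return p,w[...,:3]
def rect(xy):
    r=cv2.minAreaRect((xy*1000).astype(np.float32)); b=cv2.boxPoints(r)
    e=b[1]-b[0]; f=b[2]-b[1]; L=e if np.hypot(*e)>np.hypot(*f) else f
    return np.round(r[0],1),np.round(r[1],1),round(np.degrees(np.arctan2(L[1],L[0])),2)
E
python3 - <<'E'
from h import *
for n,bb,jb in (("scene",(190,218,228,266),(280,200,356,292)),("side",(325,180,370,214),(255,232,380,290))):
    p,w=cloud(n); hsv=cv2.cvtColor(p,cv2.COLOR_RGB2HSV); z=w[...,2]
    def box(b): m=np.zeros(z.shape,bool); m[b[1]:b[3],b[0]:b[2]]=1; return m
    t=box((100,330,600,470)) if n=="scene" else box((400,300,470,400))
    m=box(bb)&(hsv[...,2]<110)&~((hsv[...,1]>120)&(hsv[...,0]<40)&(hsv[...,2]>60))
    k,lab,st,_=cv2.connectedComponentsWithStats(m.astype(np.uint8)); m=lab==1+np.argmax(st[1:,4])
    print(n,"bracket n",m.sum(),"zpct",np.round(np.nanpercentile(z[m],[5,25,50,75,95])*1000,1))
    a=w[m&(z<.016)&(z>.003)]; print(" foot",rect(a[:,:2]))
    a=w[m&(z>.043)&(z<.054)]; print(" platetop",len(a),rect(a[:,:2]),np.nanmean(a,0))
    b=box(jb)&(hsv[...,1]>120)&(hsv[...,0]>95)&(hsv[...,0]<130)
    print(" blue zpct",np.round(np.nanpercentile(z[b],[5,25,50,75,95])*1000,1))
    a=w[b&(z>.009)&(z<.016)]; print(" bed",len(a),rect(a[:,:2]))
    j=box(jb)&(z>.0405)&(z<.055); a=w[j]; print(" high",len(a),rect(a[:,:2]),np.nanmedian(a[:,2]))
    j=box(jb)&~b&(z>.020)&(z<.029); a=w[j]; print(" rails",len(a),rect(a[:,:2]))
    print(" table z",np.nanmedian(z[t]))
im=[]
for n,b in (("scene",(180,190,370,300)),("side",(250,170,390,290))):
    p=load(n)[0]; c=p[b[1]:b[3],b[0]:b[2],::-1]; im.append(cv2.resize(c,None,fx=390/c.shape[1],fy=390/c.shape[1],interpolation=cv2.INTER_CUBIC))
h=max(i.shape[0] for i in im); im=[cv2.copyMakeBorder(i,0,h-i.shape[0],0,0,cv2.BORDER_CONSTANT) for i in im]
cv2.imwrite("pics/crop.png",np.hstack(im))
E
```

```text
scene bracket n 820 zpct [ 1.9  5.1  7.2 11.5 45.2]
 foot (array([ 451.3, -279.3]), array([ 62.5, 130.2]), np.float32(-13.58))
 platetop 64 (array([ 430.9, -272.8]), array([44.9, 13.9]), np.float32(69.28)) [ 0.43190468 -0.27213673  0.04630101]
 blue zpct [ 6.9  9.2 10.8 12.3 14.6]
 bed 1194 (array([541.5,  -4.1]), array([250.7, 108.9]), np.float32(0.9))
 high 488 (array([628.4,  -2.7]), array([ 77.8, 110.5]), np.float32(-88.82)) 0.04424869439611678
 rails 520 (array([545.3,  -3.2]), array([107.3, 259.7]), np.float32(-0.36))
 table z -0.01786260839539766
side bracket n 504 zpct [ 2.3  7.3  9.  12.3 47.6]
 foot (array([ 464.6, -282.3]), array([67.8, 90.6]), np.float32(-19.66))
 platetop 48 (array([ 433.7, -240.3]), array([113.1,  14.4]), np.float32(78.73)) [ 0.42805095 -0.26268778  0.04767367]
 blue zpct [ 9.8 11.6 12.6 13.7 15.2]
 bed 1416 (array([524.5,   7.9]), array([223.3,  93.8]), np.float32(0.99))
 high 467 (array([ 6.247e+02, -2.000e-01]), array([ 75.3, 113. ]), np.float32(-89.38)) 0.04596986149445392
 rails 764 (array([543.5,  -1.1]), array([260.7, 100. ]), np.float32(3.23))
 table z 0.0006928676012653012
```

View pics/wrist0.png

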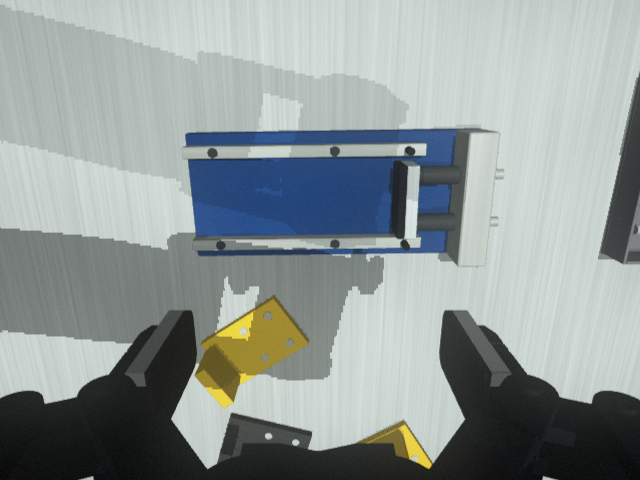

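Wrist view: the jig is fully visible. Its rails run along rows 151 and 243, with the black pins at about (410,151) and (405,243), the fence face near column 400 and the housing at column 480. Next I measure the jig here, then move over the bracket to look.

```bash
cat >> h.py <<'E'
def cast(uv,z,K,E):
    C=np.linalg.inv(E); uv=np.atleast_2d(uv).astype(float)
    r=np.c_[(uv-K[2:4])/K[:2],np.ones(len(uv))]@C[:3,:3].T
    return C[:3,3]+r*((z-C[2,3])/r[:,2])[:,None]
E
python3 - <<'E'
from h import *
p,d,K,E=load("wrist"); hsv=cv2.cvtColor(p,cv2.COLOR_RGB2HSV)
blue=((hsv[...,1]>120)&(hsv[...,0]>95)&(hsv[...,0]<130)).astype(np.uint8)
# lane inner edges: blue lane between rails, columns 215..385
u=np.arange(215,385,3); rows=[]
top=[];bot=[]
for c in u:
    r=np.where(blue[160:236,c])[0]+160; 
    # rail top inner edge of far rail (row<160) and near rail
    col=hsv[:,c,1].astype(int); 
    ra=[i for i in range(135,165) if col[i]<90 and p[i,c].min()>120]; rb=[i for i in range(228,256) if col[i]<90 and p[i,c].min()>120]
    if len(ra)>4: top.append((c,ra[0],ra[-1]))
    if len(rb)>4: bot.append((c,rb[0],rb[-1]))
top=np.array(top);bot=np.array(bot);print(len(top),len(bot),np.median(top,0),np.median(bot,0))
def line(uv):
    q=cast(uv,.024,K,E)[:,:2].astype(np.float32); a=cv2.fitLine(q,cv2.DIST_HUBER,0,.001,.001).ravel(); a=a if a[0]>0 else -a
    return a
for nm,t in (("far",top),("near",bot)):
  for k in (1,2):
    a=line(t[:,[0,k]]+[0,-.5 if k==1 else .5]); print(nm,k,"yaw",np.degrees(np.arctan2(a[1],a[0])),"y at x=.54",a[3]+(.54-a[2])*a[1]/a[0])
cs=max(cv2.findContours(blue,0,2)[0],key=cv2.contourArea); print("bed-left px",cs[:,0,0].min())
# rail ends on row 153/243 & housing edges
for r in (149,153,241,243): 
    m=np.where((p[r].min(1)>120)&(hsv[r,:,1]<60))[0]; m=m[(m>170)&(m<520)]; g=np.split(m,np.where(np.diff(m)>1)[0]+1); print(r,[(int(x[0]),int(x[-1])) for x in g if len(x)>3])
print("row200 sat/val",[(c,p[200,c].tolist()) for c in range(384,424,3)])
E
```

```text
54 53 [297.5 145.  156. ] [302. 239. 248.]
far 1 yaw 0.8262066 y at x=.54 0.042928863
far 2 yaw 0.80610055 y at x=.54 0.033201545
near 1 yaw 0.6758896 y at x=.54 -0.036796
near 2 yaw -4.221428 y at x=.54 -0.05117157
bed-left px 186
149 [(171, 208), (216, 329), (340, 404), (415, 425), (468, 519)]
153 [(171, 206), (218, 329), (339, 405), (415, 425), (468, 519)]
241 [(171, 192), (212, 215), (230, 234), (236, 330), (339, 400), (407, 420), (460, 519)]
243 [(171, 191), (193, 215), (226, 242), (247, 329), (340, 399), (408, 420), (459, 519)]
row200 sat/val [(384, [46, 81, 137]), (387, [45, 79, 133]), (390, [45, 77, 134]), (393, [32, 38, 42]), (396, [34, 39, 42]), (399, [41, 45, 48]), (402, [40, 43, 47]), (405, [43, 45, 50]), (408, [217, 226, 224]), (411, [215, 224, 222]), (414, [192, 201, 199]), (417, [183, 192, 190]), (420, [53, 85, 136]), (423, [50, 84, 136])]
```

step_arm([
  [[-0.04,-0.02,0],0],
  [[-0.08,-0.04,0],0],
  [[-0.12,-0.05,0],0],
  [[-0.16,-0.06,0],0.1],
  [[-0.2,-0.06,0],0.2],
  [[-0.23,-0.06,0],0.3],
  [[-0.23,-0.06,0],0.33],
  [[-0.23,-0.06,0],0.33],
  [[-0.23,-0.06,0],0.33],
], fingers=0.3)

```text
clock: 1.05
eef_pos: [0.4648, -0.2296, 0.2497]
orientation: [[0.323, 0.946, -0.001], [0.946, -0.323, 0.001], [0.0, -0.001, -1.0]]
contact_force: [0.0, -0.0, 0.9]
gripper_width: 0.0596
```

```bash
python3 - <<'E'
from h import *
from workcell import vision
p,d,K,E=load("wrist")
ends=cast([(425.5,150),(420.5,243),(182.5,153),(193,244)],.024,K,E); print("rail ends",np.round(ends,4).tolist())
print("fence bottom face z.014",cast([(391.8,200)],.014,K,E),"housing near top edge z.046",cast([(467.5,151)],.046,K,E))
c=vision.calibration("wrist"); p,d=vision.capture("wrist")
np.savez("wrist1.npz",p=p,d=d,K=[c['fx'],c['fy'],c['cx'],c['cy']],E=c['extrinsics']); cv2.imwrite("pics/wrist1.png",p[:,:,::-1])
E
```

```text
rail ends [[0.6107, 0.0381, 0.024], [0.6125, -0.0418, 0.024], [0.413, 0.0357, 0.024], [0.4145, -0.0427, 0.024]]
fence bottom face z.014 [[ 0.58727971 -0.00581993  0.014     ]] housing near top edge z.046 [[0.6371946  0.03986875 0.046     ]]
```

View pics/wrist1.png

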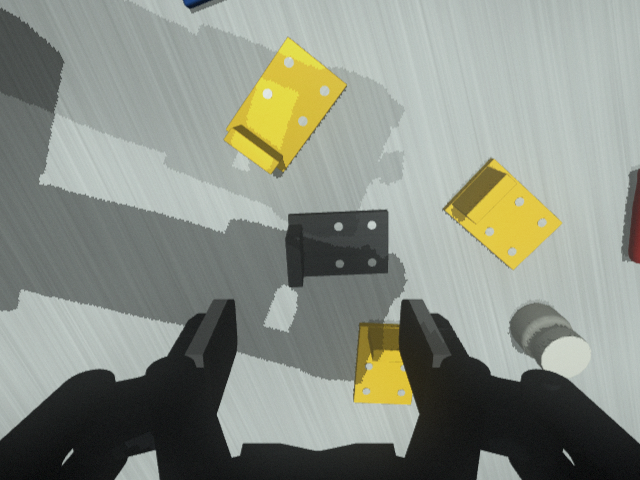

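The bracket is alone at (340,243) px: foot spans columns 290–387 and rows 211–274, with the plate at the left (columns 287–302). Nearest yellow piece is over 30 px away.

```bash
python3 - <<'E'
from h import *
p,d,K,E=load("wrist",1); g=p.max(2); s=np.array([.4648,-.2296])
m=np.zeros(g.shape,np.uint8); m[195:300,270:400]=(g[195:300,270:400]<75); m=cv2.morphologyEx(m,cv2.MORPH_CLOSE,np.ones((9,9)))
k,l,st,_=cv2.connectedComponentsWithStats(m); m=l==1+np.argmax(st[1:,4]); print(st[1:,:].tolist())
# foot free end and sides (z=.008), plate: leftmost edge (top z=.048)
def fit(pts,z):
    q=cast(pts,z,K,E)[:,:2].astype(np.float32); a=cv2.fitLine(q,cv2.DIST_HUBER,0,.001,.001).ravel(); return np.degrees(np.arctan2(a[1],a[0])),a[2:]
R=[(np.where(m[r])[0].max()+.5,r) for r in range(217,268,2)]
T=[(c,np.where(m[:,c])[0].min()-.5) for c in range(310,382,2)]
B=[(c,np.where(m[:,c])[0].max()+.5) for c in range(310,382,2)]
L=[(np.where(m[r])[0].min()-.5,r) for r in range(232,282,2)]
print("R",fit(R,.008),"\nT",fit(T,.008),"\nB",fit(B,.008),"\nL48",fit(L,.048))
hl=np.zeros(g.shape,np.uint8); hl[215:270,325:382]=g[215:270,325:382]>85
n,_,st,c=cv2.connectedComponentsWithStats(hl); print([ (st[i,4],np.round(c[i],1).tolist(),np.round(cast(c[i],.008,K,E)[0],4).tolist()) for i in range(1,n) if st[i,4]>8])
np.set_printoptions(linewidth=200); print(p[250,280:310].max(1)); print(p[270:296,295].max(1))
E
```

```text
[[285, 210, 103, 77, 6382]]
R (np.float32(74.01253), array([ 0.5079459, -0.2938896], dtype=float32)) 
T (np.float32(-16.373028), array([ 0.473477  , -0.25211185], dtype=float32)) 
B (np.float32(-16.149204), array([ 0.4617133, -0.3116539], dtype=float32)) 
L48 (np.float32(73.0263), array([ 0.42313892, -0.2667019 ], dtype=float32))
[(np.int32(80), [371.4, 224.6], [0.4989, -0.2733, 0.008]), (np.int32(70), [337.9, 226.0], [0.47, -0.2649, 0.008]), (np.int32(57), [371.5, 261.9], [0.4887, -0.3078, 0.008]), (np.int32(55), [339.3, 263.4], [0.4601, -0.2996, 0.008])]
[123 121 120 121 120 120  60  47  47  50  50  48  48  49  48  49  48  50  51  44  39  37  37  43  48  48  50  49  50  52]
[ 49  48  47  50  45  49  48  49  48  45  48  49  50  49  48  49  53  95 120 119 118 162 192 189 191 192]
```

step_arm([
  [[-0.03,-0.01,0.03],-0.046],
  [[-0.0504,-0.0221,0.07],-0.046],
  [[-0.0504,-0.0221,0.11],-0.046],
  [[-0.0504,-0.0221,0.15],-0.046],
  [[-0.0504,-0.0221,0.18],-0.046],
  [[-0.0504,-0.0221,0.2],-0.046],
  [[-0.0504,-0.0221,0.21],-0.046],
  [[-0.0504,-0.0221,0.2165],-0.046],
  [[-0.0504,-0.0221,0.2165],-0.046],
  [[-0.0504,-0.0221,0.2165],-0.046],
])

```text
clock: 2.1
eef_pos: [0.4279, -0.2702, 0.0342]
orientation: [[0.278, 0.96, 0.0], [0.96, -0.278, -0.001], [-0.001, 0.0, -1.0]]
contact_force: [-0.1, 0.0, 0.9]
gripper_width: 0.0597
```

step_arm([
  [[0,0,0.001],0],
  [[0,0,0.001],0],
  [[0,0,0.001],0],
  [[0,0,0.001],0],
  [[0,0,0.001],0],
  [[0,0,0.001],0],
  [[0,0,0.001],0],
  [[0,0,0.001],0],
], fingers=1.0, squeeze=80)

```text
clock: 2.9
eef_pos: [0.4282, -0.2704, 0.0337]
orientation: [[0.278, 0.961, 0.001], [0.961, -0.278, -0.001], [-0.001, 0.001, -1.0]]
contact_force: [-0.1, 0.5, 5.3]
gripper_width: 0.0112
```

step_arm([
  [[0,0,-0.01],0],
  [[0,0,-0.03],0],
  [[0,0,-0.06],0],
  [[0.02,0,-0.09],0],
  [[0.05,-0.003,-0.09],-0.05],
  [[0.09,-0.005,-0.09],-0.1],
  [[0.13,-0.008,-0.09],-0.15],
  [[0.17,-0.01,-0.09],-0.2],
  [[0.21,-0.013,-0.09],-0.25],
  [[0.24,-0.015,-0.09],-0.295],
])

```text
clock: 3.9
eef_pos: [0.4803, -0.0334, 0.1237]
orientation: [[-0.016, 1.0, 0.0], [1.0, 0.016, -0.001], [-0.001, 0.0, -1.0]]
contact_force: [1.5, -0.1, -2.9]
gripper_width: 0.0106
```

step_arm([
  [[0.015,0.004,0],0.002],
  [[0.0309,0.0087,0],0.003],
  [[0.0309,0.0087,0],0.003],
  [[0.0309,0.0087,0],0.003],
])

```text
clock: 4.3
eef_pos: [0.4882, -0.0024, 0.1238]
orientation: [[-0.014, 1.0, -0.0], [1.0, 0.014, -0.001], [-0.001, -0.0, -1.0]]
contact_force: [0.2, 0.4, -3.0]
gripper_width: 0.0111
```

```bash
python3 - <<'E'
from h import *
from workcell import vision, readout
s=readout.observe(); print(s['eef_pos'],s['orientation'][:,1] if hasattr(s['orientation'],'shape') else s['orientation'],s['contact_force'],s['gripper_width'])
im=[]
for n,b in (("wrist",(120,60,520,460)),("side",(230,170,410,350))):
    c=vision.calibration(n); p,d=vision.capture(n)
    np.savez(f"{n}2.npz",p=p,d=d,K=[c['fx'],c['fy'],c['cx'],c['cy']],E=c['extrinsics'])
    im.append(cv2.resize(p[b[1]:b[3],b[0]:b[2],::-1],(400,400),interpolation=cv2.INTER_CUBIC))
cv2.imwrite("pics/hold.png",np.hstack(im))
E
```

```text
[ 0.48821813 -0.00243018  0.12378775] [ 9.99907754e-01  1.35796522e-02 -2.76580884e-04] [ 0.21383495  0.38969226 -3.03511602] 0.011091515655225872
```

View pics/hold.png

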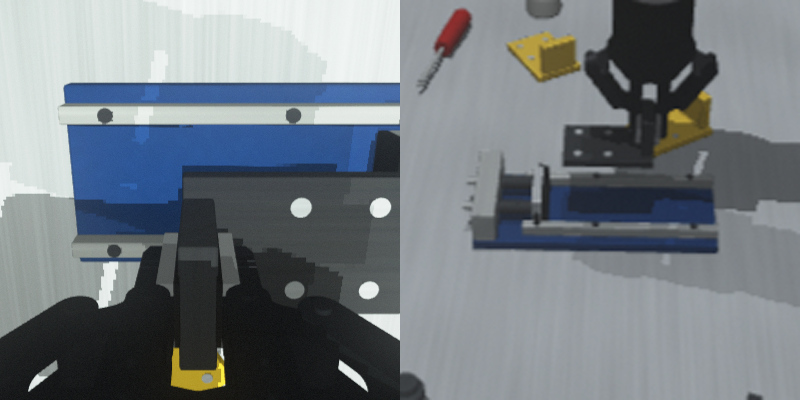

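```bash
python3 - <<'E'
from h import *
p,d,K,E=load("wrist",2); g=p.min(2); m=np.zeros(g.shape,np.uint8); m[240:368,395:530]=g[240:368,395:530]>130
n,_,st,c=cv2.connectedComponentsWithStats(m); H=[]
for i in range(1,n):
    if 100<st[i,4]<900: H.append(c[i]); print(st[i].tolist(),np.round(c[i],1))
H=np.array(H); q=cast(H,.0981,K,E); print(np.round(q,4).tolist()); print("mean",q.mean(0))
o=np.argsort(H[:,1]); 
for a in (o[:2],o[2:]):
    v=q[a[1]]-q[a[0]]; print("yaw",np.degrees(np.arctan(v[1]/v[0])),"len",np.hypot(*v[:2]))
# depth-based foot z / plane tilt
_,w=cloud("wrist",2); a=w[250:350,430:480].reshape(-1,3); A=np.c_[a[:,:2],np.ones(len(a))]; k=np.isfinite(a[:,2])&(a[:,2]>.085)&(a[:,2]<.11); s=np.linalg.lstsq(A[k],a[k,2],rcond=None)[0]; print("foot z",a[k,2].mean(),"tilt deg x,y",np.degrees(s[:2]))
for u in (330,360,520,560): print(u,[int(x) for x in p[220:250,u].max(1)])
# jig again: far rail inner edge
hsv=cv2.cvtColor(p,cv2.COLOR_RGB2HSV); R=[]
for u in range(195,370,4):
    r=[i for i in range(160,192) if hsv[i,u,1]<90 and p[i,u].min()>110]
    if len(r)>4: R.append((u,r[0]-.5,r[-1]+.5))
R=np.array(R)
for k in (1,2):
    l=cast(R[:,[0,k]],.024,K,E)[:,:2].astype(np.float32); f=cv2.fitLine(l,cv2.DIST_HUBER,0,.001,.001).ravel(); print("rail",np.degrees(np.arctan(f[1]/f[0])),f[2:],f[3]+(.54-f[2])*f[1]/f[0])
E
```

```text
[490, 257, 21, 21, 349] [499.9 267.3]
[410, 258, 22, 20, 336] [420.6 267.3]
[521, 321, 9, 47, 231] [526.5 350.6]
[479, 341, 20, 19, 290] [488.4 349.8]
[[0.5552, 0.0159, 0.0981], [0.5253, 0.0154, 0.0981], [0.5711, -0.0201, 0.0981], [0.5557, -0.0199, 0.0981]]
mean [ 0.55180623 -0.00216917  0.0981    ]
yaw 0.8147990684642223 len 0.029873344271721045
yaw -0.5835121549328179 len 0.015356296210938623
foot z 0.0968719456731749 tilt deg x,y [0.01915265 0.05248665]
330 [148, 149, 149, 151, 153, 122, 87, 84, 88, 87, 84, 72, 54, 52, 56, 52, 60, 67, 72, 77, 79, 76, 77, 77, 76, 79, 77, 74, 76, 76]
360 [152, 151, 149, 146, 150, 128, 96, 84, 85, 85, 82, 75, 56, 53, 51, 56, 54, 66, 79, 76, 78, 73, 73, 78, 76, 78, 79, 78, 78, 73]
520 [51, 53, 54, 51, 56, 52, 54, 50, 52, 52, 53, 54, 52, 56, 58, 55, 53, 72, 84, 92, 92, 92, 90, 89, 91, 92, 88, 90, 91, 90]
560 [89, 85, 84, 80, 80, 79, 72, 74, 123, 157, 160, 159, 161, 161, 160, 160, 157, 159, 162, 158, 161, 160, 160, 160, 158, 161, 159, 158, 159, 160]
rail 0.76335716 [0.46317875 0.04268793] 0.043711487
rail 0.76505464 [0.4710523  0.03166264] 0.03258333
```

The bracket is held level (tilt <0.1°), with yaw 0.8° against 0.77° for the rails, and it is centred within about 0.5 mm. Lowering now.

step_arm([
  [[0,0,0.02],0],
  [[0,0,0.04],0],
  [[0,0,0.055],0],
  [[0,0,0.065],0],
  [[0,0,0.071],0],
  [[0,0,0.074],0],
  [[0,0,0.076],0],
  [[0,0,0.077],0],
  [[0,0,0.077],0],
])

```text
clock: 5.3
eef_pos: [0.4884, -0.0031, 0.047]
orientation: [[-0.012, 1.0, 0.0], [1.0, 0.012, -0.001], [-0.001, 0.0, -1.0]]
contact_force: [-1.0, -0.4, -2.4]
gripper_width: 0.0109
```

step_arm([
  [[0.0005,0,0.0006],-0.001],
  [[0.0005,0,0.0012],-0.001],
  [[0.0005,0,0.0015],-0.001],
  [[0.0005,0,0.0015],-0.001],
])

```text
clock: 5.7
eef_pos: [0.4885, -0.0026, 0.0457]
orientation: [[-0.013, 1.0, 0.001], [1.0, 0.013, -0.001], [-0.001, 0.001, -1.0]]
contact_force: [-1.4, 0.4, 1.9]
gripper_width: 0.0106
```

step_arm([
  [[0,0,0.0004],0],
  [[0,0,0.0004],0],
  [[0,0,0.0004],0],
])

```text
clock: 6.0
eef_pos: [0.4885, -0.0026, 0.0457]
orientation: [[-0.014, 1.0, 0.001], [1.0, 0.014, -0.001], [-0.001, 0.001, -1.0]]
contact_force: [-2.1, 1.7, 5.8]
gripper_width: 0.0113
```

step_arm([
  [[0,0.002,0.0003],0],
  [[0,0.004,0.0003],0],
  [[0,0.006,0.0003],0],
  [[0,0.008,0.0003],0],
  [[0,0.01,0.0003],0],
  [[0,0.012,0.0003],0],
  [[0,0.012,0.0003],0],
])

```text
clock: 6.7
eef_pos: [0.5006, -0.0024, 0.0457]
orientation: [[-0.014, 1.0, 0.001], [1.0, 0.014, -0.001], [-0.001, 0.001, -1.0]]
contact_force: [-2.1, -0.0, 4.6]
gripper_width: 0.011
```

```bash
python3 - <<'E'
from h import *
from workcell import vision, readout
s=readout.observe(); print(s['eef_pos'],s['contact_force'],s['ft_torque'])
im=[]
for n,b in (("wrist",(240,100,640,400)),("side",(250,220,390,325)),("scene",(280,190,370,300))):
    c=vision.calibration(n); p,d=vision.capture(n)
    np.savez(f"{n}3.npz",p=p,d=d,K=[c['fx'],c['fy'],c['cx'],c['cy']],E=c['extrinsics'])
    if n!="scene": im.append(cv2.resize(p[b[1]:b[3],b[0]:b[2],::-1],(400,300),interpolation=cv2.INTER_CUBIC))
cv2.imwrite("pics/lane.png",np.hstack(im))
E
```

```text
[ 0.50055399 -0.00240681  0.04573264] [-2.07532645 -0.0315027   4.5997581 ] [ 0.06031857  0.5729931  -0.00699293]
```

View pics/lane.png

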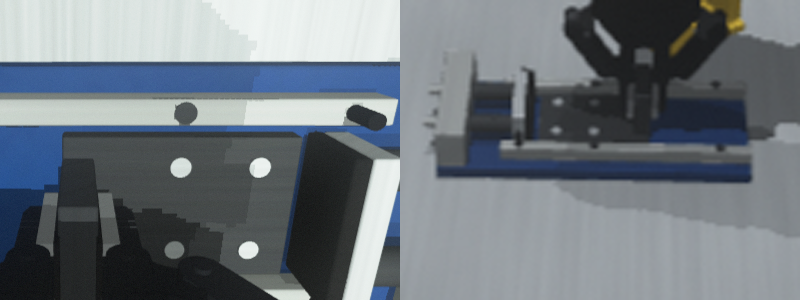

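The foot lies flat between the rails, its free end at crop column 300, with a small blue gap to the fence face at column 305. The pin stands at crop (367,116). Continuing slowly.

step_arm([
  [[0,0.001,0.0003],0],
  [[0,0.002,0.0003],0],
  [[0,0.003,0.0003],0],
  [[0,0.004,0.0003],0],
  [[0,0.005,0.0003],0],
  [[0,0.005,0.0003],0],
])

```text
clock: 7.45
eef_pos: [0.5052, -0.0023, 0.0457]
orientation: [[-0.014, 1.0, 0.0], [1.0, 0.014, -0.001], [-0.001, 0.0, -1.0]]
contact_force: [-4.7, -0.4, 7.0]
gripper_width: 0.0111
```

step_arm([
  [[0,0.001,0.0002],0],
  [[0,0.002,0.0002],0],
  [[0,0.003,0.0002],0],
  [[0,0.004,0.0002],0],
  [[0,0.004,0.0002],0],
])

```text
clock: 7.95
eef_pos: [0.5085, -0.0023, 0.0457]
orientation: [[-0.014, 1.0, -0.002], [1.0, 0.014, -0.001], [-0.001, -0.002, -1.0]]
contact_force: [-7.1, -1.2, 8.8]
gripper_width: 0.0109
```

```bash
python3 - <<'E'
from h import *
from workcell import vision, readout
s=readout.observe(); print(s['eef_pos'],s['contact_force'],s['ft_torque'])
c=vision.calibration("wrist"); p,d=vision.capture("wrist")
np.savez("wrist4.npz",p=p,d=d,K=[c['fx'],c['fy'],c['cx'],c['cy']],E=c['extrinsics'])
cv2.imwrite("pics/press4.png",cv2.resize(p[180:400,440:640,::-1],None,fx=2.7,fy=2.7,interpolation=cv2.INTER_CUBIC))
E
```

```text
[ 0.50846951 -0.00225929  0.04573197] [-7.12600274 -1.21356005  8.77900162] [-0.08047455  1.14455247 -0.00498124]
```

View pics/press4.png

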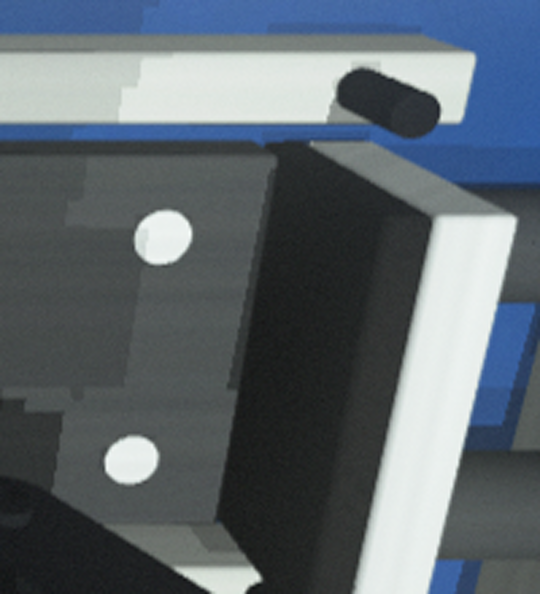

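The foot end is in contact with the fence all along its edge, between crop (275,160) and (218,515). The pin top is at crop (413,112). The rubber's front face (darkest) meets its top surface near crop column 380. Measuring the fence against the pin.

```bash
python3 - <<'E'
from h import *
p,d,K,E=load("wrist",4)
J=np.array([.5375,-.0018]); a=np.radians(.77); R=np.array([[np.cos(a),np.sin(a)],[-np.sin(a),np.cos(a)]])
g=cv2.GaussianBlur(p.astype(np.float32).mean(2),(1,7),0)
def jx(uv,z): return (R@(cast([uv],z,K,E)[0,:2]-J))*1000
for r in range(275,376,20):
    row=cv2.GaussianBlur(p[r-4:r+5].astype(np.float32).mean((0,2))[None],(3,1),0)[0]
    print(r,"".join(f"{int(x)} " for x in row[515:610]))
# pins: dark round top at z .036
m=np.zeros(g.shape,np.uint8); m[203:234,560:606]=p[203:234,560:606].max(2)<70
ys,xs=np.where(m); print("pin extents",xs.min(),xs.max(),ys.min(),ys.max())
u=xs.max()+.5; print("pin right edge jx",jx((u,np.median(ys[xs==xs.max()])),.036), "expect 63,40 or so")
print("pin centre guess",jx((440+413/2.7,180+112/2.7),.036),"rail end",jx((440+463/2.7,180+110/2.7),.024),"rail inner",jx((440+200/2.7,180+124/2.7),.024))
_,w=cloud("wrist",4)
for r in (290,320,350): print(r,[(c,round(float(w[r,c,2]*1000),1)) for c in range(530,606,6)])
E
```

```text
275 84 84 84 84 84 84 84 84 84 84 84 84 84 84 84 84 84 82 72 61 54 46 38 34 33 32 32 32 32 33 33 33 32 32 32 32 32 32 33 33 33 33 33 33 33 33 33 33 34 34 34 34 34 34 34 34 35 35 35 36 36 36 36 38 41 44 46 48 49 50 50 50 50 50 50 50 51 51 51 51 53 68 108 158 194 214 226 231 233 233 234 234 234 234 234 
295 85 85 85 85 85 85 85 85 85 85 85 85 85 83 74 62 56 50 40 31 28 28 28 28 29 29 29 29 30 30 30 29 29 30 30 30 30 30 30 31 30 31 31 32 32 32 33 33 33 33 33 33 34 34 35 35 35 35 35 37 41 44 46 47 49 50 50 51 51 51 51 52 52 52 52 52 57 80 126 173 204 220 228 232 233 233 233 234 235 235 234 234 233 233 233 
315 83 82 82 83 83 83 83 82 82 80 71 60 54 52 45 36 30 28 27 27 27 27 28 28 28 28 28 28 28 29 29 28 28 29 29 30 30 30 31 31 31 31 31 31 32 32 33 33 33 33 34 34 35 35 35 38 41 43 46 48 49 50 50 51 51 51 52 52 52 52 52 53 63 96 146 186 210 223 230 232 233 233 234 234 235 235 234 233 233 233 233 234 235 236 237 
335 84 84 84 85 85 85 85 84 84 83 74 54 36 29 27 27 28 28 28 28 28 29 29 29 29 29 29 29 29 30 30 30 30 30 30 30 31 31 32 32 32 31 32 33 33 33 33 34 35 36 36 38 41 44 47 48 49 50 5
[... 804 characters left out ...]

pin right edge jx [61.72248248 40.30194514] expect 63,40 or so
pin centre guess [58.70554905 39.96882217] rail end [73.26910507 36.77376416] rail inner [39.17356055 34.83272452]
290 [(530, 18.1), (536, 19.1), (542, 23.6), (548, 27.7), (554, 30.4), (560, 35.2), (566, 38.5), (572, 41.2), (578, 42.2), (584, 42.5), (590, 43.3), (596, 42.6), (602, 43.1)]
320 [(530, 19.4), (536, 23.0), (542, 27.3), (548, 30.9), (554, 33.2), (560, 37.0), (566, 41.4), (572, 42.2), (578, 42.6), (584, 43.1), (590, 42.8), (596, 43.4), (602, 42.5)]
350 [(530, 21.5), (536, 26.9), (542, 30.2), (548, 33.3), (554, 37.6), (560, 40.3), (566, 42.5), (572, 43.0), (578, 42.4), (584, 42.2), (590, 42.7), (596, 42.7), (602, 42.7)]
```

```bash
cat > f.py <<'E'
from h import *
J=np.array([.5375,-.0018]); a=np.radians(.77); R=np.array([[np.cos(a),np.sin(a)],[-np.sin(a),np.cos(a)]])
def jx(uv,z,K,E): return np.round((R@(cast([uv],z,K,E)[0,:2]-J))*1000,2)
E
python3 - <<'E'
from f import *
p,d,K,E=load("wrist",4)
for c,r in ((579.5,275),(575.5,295),(571.5,315),(567.5,335),(563,355),(558.5,375)): print("fence top edge",r,jx((c,r),.044,K,E))
for c,r in ((534,275),(530,295),(526,335),(522.5,355)): print("foot end top",r,jx((c,r),.020,K,E))
print("rail end",jx((440+472/2.7,180+58/2.7),.024,K,E),jx((440+463/2.7,180+122/2.7),.024,K,E))
E
```

```text
fence top edge 275 [52.55 24.62]
fence top edge 295 [52.58 17.64]
fence top edge 315 [52.61 10.43]
fence top edge 335 [52.64  2.99]
fence top edge 355 [52.5  -4.71]
fence top edge 375 [ 52.36 -12.66]
foot end top 275 [51.38 14.24]
foot end top 295 [51.14  5.9 ]
foot end top 335 [ 52.23 -11.6 ]
foot end top 355 [ 52.19 -20.78]
rail end [72.95 43.75] [73.62 35.14]
```

Against the pin in the same image, the fence face is about 6 mm short. Force agrees once bed friction is allowed for. Pushing 4 mm, then I re-measure.

step_arm([
  [[0,0.001,0.0001],0],
  [[0,0.002,0.0001],0],
  [[0,0.003,0.0001],0],
  [[0,0.004,0.0001],0],
  [[0,0.0045,0.0001],0],
  [[0,0.0045,0.0001],0],
])

```text
clock: 8.6
eef_pos: [0.5117, -0.0022, 0.0457]
orientation: [[-0.014, 1.0, -0.005], [1.0, 0.014, -0.001], [-0.001, -0.005, -1.0]]
contact_force: [-10.6, -1.4, 9.3]
gripper_width: 0.0109
```

```bash
cat > m.py <<'E'
import sys; from f import *
from workcell import vision, readout
t=sys.argv[1]; s=readout.observe(); print(np.round(s['eef_pos'],4),np.round(s['contact_force'],2),np.round(s['ft_torque'],2),s['clock'])
c=vision.calibration("wrist"); p,d=vision.capture("wrist"); K=np.array([c['fx'],c['fy'],c['cx'],c['cy']]);E=c['extrinsics']
np.savez(f"wrist{t}.npz",p=p,d=d,K=K,E=E)
g=p.astype(np.float32).mean(2)
for r in (285,305,325,345,365):
    row=g[r-3:r+4].mean(0); w=505+np.where(row[505:625]>140)[0][0]      # white steel
    lo=[u for u in range(w-40,w) if row[u]<41.5][-1]+.5                 # front top edge of the rubber
    f=[u for u in range(480,w) if row[u]<57][:]; f=[u for u in f if u>500]
    print(r,"fence top",lo,jx((lo,r),.044,K,E),"foot end",f[0]-.5,jx((f[0]-.5,r),.020,K,E))
cv2.imwrite(f"pics/press{t}.png",cv2.resize(p[180:400,440:640,::-1],None,fx=2.7,fy=2.7,interpolation=cv2.INTER_CUBIC))
m=np.zeros(g.shape,np.uint8); m[190:236,540:612]=p[190:236,540:612].max(2)<70
n,l,st,_=cv2.connectedComponentsWithStats(m)
for i in range(1,n):
    if st[i,4]>150:
        ys,xs=np.where(l==i); e=xs.max(); y=ys[xs==e].mean(); print("dark blob",st[i].tolist(),"pin right edge (63 true)",jx((e+.5,y),.036,K,E))
E
python3 m.py 5
```

```text
[ 0.5117 -0.0022  0.0457] [-10.62  -1.37   9.34] [-0.19  1.34 -0.02] 8.6
285 fence top 577.5 [55.62 21.33] foot end 534.5 [55.22 10.28]
305 fence top 573.5 [55.65 14.25] foot end 530.5 [55.    1.82]
325 fence top 569.5 [55.68  6.94] foot end 526.5 [54.76 -6.91]
345 fence top 566.5 [56.04 -0.61] foot end 522.5 [ 54.52 -15.93]
365 fence top 561.5 [55.74 -8.41] foot end 518.5 [ 54.28 -25.25]
dark blob [557, 206, 37, 25, 591] pin right edge (63 true) [61.82 40.43]
```

View pics/press5.png

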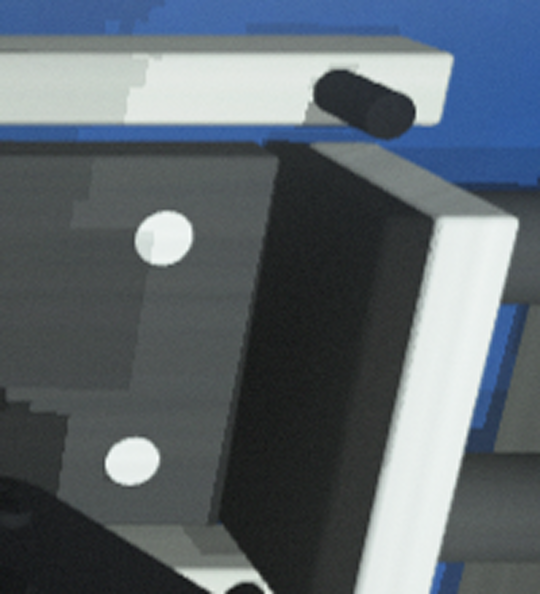

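```bash
python3 - <<'E'
from f import *
for t in (3,4,5):
    p,d,K,E=load("wrist",t); g=p.astype(np.float32).mean(2); o=[];q=[]
    for r in range(285,370,10):
        row=g[r-3:r+4].mean(0); 
        h=np.where(row[505:640]>140)[0]
        if not len(h): continue
        w=505+h[0]; lo=[u for u in range(w-40,w) if row[u]<41.5][-1]+.5; wx=w-.5
        o.append(jx((lo,r),.044,K,E)[0]); q.append(jx((wx,r),.044,K,E)[0])
    # pin right edge
    m=np.zeros(g.shape,np.uint8); m[190:236,540:636]=p[190:236,540:636].max(2)<70
    n,l,st,_=cv2.connectedComponentsWithStats(m); i=1+np.argmax(st[1:,4]); ys,xs=np.where(l==i); e=xs.max(); pe=jx((e+.5,ys[xs==e].mean()),.036,K,E)
    print(t,"fence front top",np.median(o),"steel edge",np.median(q),"pin edge",pe, "-> fence jig x rel pin", np.median(o)-pe[0]+63, st[i].tolist(), w)
E
```

```text
3 fence front top 48.76 steel edge 54.52 pin edge [61.46 40.15] -> fence jig x rel pin 50.3 [587, 205, 39, 25, 624] 590
4 fence front top 52.33 steel edge 58.28 pin edge [61.72 40.3 ] -> fence jig x rel pin 53.61 [565, 206, 38, 25, 606] 578
5 fence front top 55.7 steel edge 61.52 pin edge [61.82 40.43] -> fence jig x rel pin 56.88 [557, 206, 37, 25, 591] 579
```

Calibrating against the rest position (50.3 measured for 50 true), the fence is now at about 56.7 mm, so 3.3 mm remain. The arm lags its target by about 1.5 mm under load.

step_arm([
  [[0,0.0022,0.0002],0],
  [[0,0.003,0.0002],0],
  [[0,0.004,0.0002],0],
  [[0,0.0048,0.0002],0],
  [[0,0.0048,0.0002],0],
  [[0,0.0048,0.0002],0],
])

```text
clock: 9.25
eef_pos: [0.515, -0.0021, 0.0457]
orientation: [[-0.014, 1.0, -0.009], [1.0, 0.014, -0.001], [-0.001, -0.009, -1.0]]
contact_force: [-13.7, -1.5, 12.1]
gripper_width: 0.0107
```

```bash
python3 m.py 6
```

```text
[ 0.515  -0.0021  0.0457] [-13.7   -1.5   12.08] [-0.32  1.5  -0.04] 9.25
285 fence top 578.5 [59.03 21.5 ] foot end 535.5 [58.64 10.45]
305 fence top 574.5 [59.07 14.44] foot end 531.5 [58.43  2.01]
325 fence top 570.5 [59.11  7.15] foot end 528.5 [58.59 -6.7 ]
345 fence top 565.5 [58.81 -0.39] foot end 524.5 [ 58.37 -15.7 ]
365 fence top 561.5 [58.85 -8.17] foot end 520.5 [ 58.14 -25.01]
dark blob [548, 206, 36, 26, 582] pin right edge (63 true) [61.7  40.38]
```

```bash
python3 - <<'E'
from f import *
for t in (3,6):
    p,d,K,E=load("wrist",t); _,w=cloud("wrist",t)
    m=np.zeros((480,640),bool); m[245:360,400:512]=1
    a=w[m]; k=np.isfinite(a[:,2])&(a[:,2]>.012)&(a[:,2]<.027); a=a[k]; A=np.c_[a[:,:2]-a[:,:2].mean(0),np.ones(len(a))]
    s=np.linalg.lstsq(A,a[:,2],rcond=None)[0]; print(t,"foot slope deg x,y",np.degrees(s[:2]).round(2),"z",s[2])
    m[:]=0; m[205:222,330:540]=1; a=w[m]; k=np.isfinite(a[:,2])&(a[:,2]>.019)&(a[:,2]<.03); a=a[k]; A=np.c_[a[:,:2]-a[:,:2].mean(0),np.ones(len(a))]
    s=np.linalg.lstsq(A,a[:,2],rcond=None)[0]; print("  rail slope x",np.degrees(s[0]).round(2),"z",s[2])
    g=p.min(2); mm=np.zeros(g.shape,np.uint8); mm[245:375,380:525]=g[245:375,380:525]>120
    n,_,st,c=cv2.connectedComponentsWithStats(mm); H=np.array([c[i] for i in range(1,n) if 150<st[i,4]<900 and .8<st[i,2]/st[i,3]<1.25])
    q=np.array([jx(h,.020,K,E) for h in H]); print("  holes jig mm",q.tolist())
im=[]
from workcell import vision
for n,b in (("side",(250,220,390,325)),("scene",(270,190,380,300))):
    c=vision.calibration(n); p,d=vision.capture(n); 
    im.append(cv2.resize(p[b[1]:b[3],b[0]:b[2],::-1],(400,400*(b[3]-b[1])//(b[2]-b[0])),interpolation=cv2.INTER_CUBIC))
h=max(i.shape[0] for i in im); cv2.imwrite("pics/fin.png",np.hstack([cv2.copyMakeBorder(i,0,h-i.shape[0],0,0,cv2.BORDER_CONSTANT) for i in im]))
E
```

```text
3 foot slope deg x,y [0.02 0.03] z 0.018841674166715377
  rail slope x -0.11 z 0.022834269301339596
  holes jig mm [[0.39, 17.26], [30.2, 17.26], [30.19, -18.53]]
6 foot slope deg x,y [-0.1   0.04] z 0.01878724314109739
  rail slope x -0.26 z 0.022807102329806414
  holes jig mm [[14.76, 17.37], [44.59, 17.35], [44.54, -18.42]]
```

View pics/fin.png

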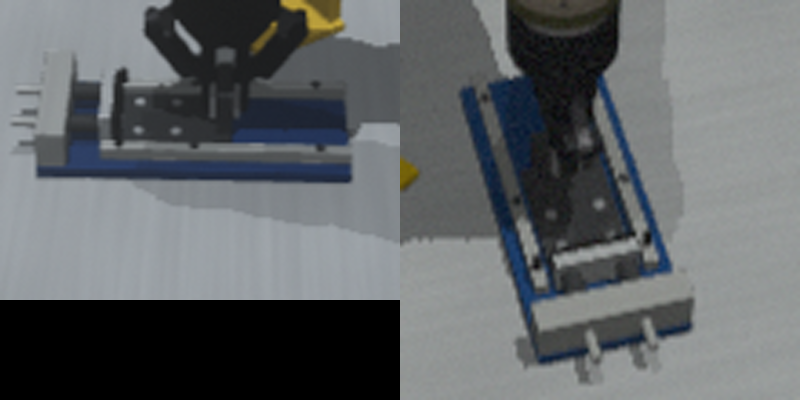

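Side and scene views show the bracket flat between the rails, its foot against the fence and the fence face level with the pins, still gripped. All checks agree, so I'm handing in without another move.

```bash
python3 - <<'E'
from workcell import manip, readout
s=readout.observe(); print(s['clock'],s['eef_pos'],s['contact_force'],s['gripper_width']); print(manip.job_done())
E
```

```text
9.4 [ 0.51499347 -0.00212426  0.0457447 ] [-14.50452757  -1.35509276  12.13220094] 0.010932740264419455
the job is handed in; nothing more can be done
None
```

I gripped the long bracket by its upright plate and laid it flat in the jig about 15 mm short of the fence. I then slid it forward until its foot pushed the fence back to the pins. It was handed in at 9.4 s of robot time, still gripped and pressed.

**Fence:** its face measured 60.0 mm along the jig against the pin and its own rest position, so level with the pins and about 15 mm short of the stop.

**Bracket:** it is square to the rails within about 0.1° and flat within about 0.2°. It sits about 0.5 mm off the lane's centre line.

**Checks that did not fully agree:**
- **Push force:** the sensor read about 14 N along the pressing direction, not 8 N. I put the extra down to bed friction under about 12 N of downward press, and went by the fence position, which corresponds to 8 N in the spring.
- **Tool tilt:** the tool leaned about 0.5° under load, but the foot did not visibly tilt with it.
- **Foot end edge:** in the last wrist picture this edge read about 0.8° off square, while the holes and the fence face read square. I put that down to shadow.

I did not touch the spare, the yellow look-alikes or the other loose things.

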